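# Square up three drilling blanks in the jig and lock them with the wing knob

### The arm

A 7-joint arm with a two-finger parallel gripper is mounted at the origin on a cart in front of the work surface, level with it; the furniture and walls round the work are solid. World frame = base frame: x ahead of the robot, y to its left, z up, the work surface at z = 0. Lengths are in m, angles in rad, forces in N, time in s.
With the tool pointing down it reaches from about 0.4 to 0.85 m from the base axis. Payload 10.4 kg.
Tool frame: the origin (TCP) lies between the finger pads; the fingertips stand 14 mm ahead of it and the grasp point (between the pads) lies 5 mm behind it; z points along the fingers, y is the line along which they close (so a half turn about z gives the same grasp; the last joint's range is limited). The gripper opens to 87 mm and grips with 3 to 60 N. Pads are 19 mm wide; open, the fingers measure 117 mm over their backs; the gripper's body (75 mm by 190 mm) begins 51 mm behind the grasp point.
Start: joints at [-1.239, 0.332, -0.065, 1.46, 0.022, 1.35, -0.088], TCP at [0.217, 0.586, 0.237] pointing down, gripper open.
Joint ranges: [-2.6, 2.6], [-0.5, 2.12], [-1.47, 1.34], [0.16, 2.42], [-1.27, 4.41], [0.06, 2.06], [-2.6, 2.6]. Speed limits (rad/s): [2.22, 2.22, 2.79, 2.79, 3.14, 3.14, 3.14].

### API

Orientations are given as a unit quaternion [x, y, z, w].
In Python, from bench import * gives the robot as it stands.
- The arm moves only by the tool drive_tool, never from a script. Its argument "deltas" is a list of rows, each a list of 7 numbers: the turn, a rotation vector about the tool's x, y, z in degrees, then the shift along the tool's x, y, z in m, then the closure, from -1 (fully open) to 1 (shut). A call has 1 to 12 rows; each row is the pose to reach, as a shift and turn from the pose commanded when the call began, along the tool's axes at that moment; what a row does not reach only later rows make up. A row lasts 1/10 s, in which the tool goes at most 50 mm and 8.59 degrees, less where a joint would pass 70% of its speed; a pose out of reach is approached as far as the arm can. A call with a gripper value outside its range is refused whole. The fingers move at their own pace and stop on an object; "squeeze" is the grip in N (left out, the last holds). Time passes only in rows, so rows that repeat a pose let the fingers close. It gives the time, the measured TCP pose, the force and the opening at its end, in the units of the state.
- read_state(): the state, without advancing time (a new reading comes with each control period).
- camera(name): name is "scene" or "top" or "wrist"; returns (picture, depth): 400x640x3 uint8, red, green, blue; 400x640 float32, m along the optical axis (not along the pixel's ray), 0 where there is no reading.
- camera_params(name): a dict with "K" (3x3 intrinsics, pixels), "R" (3x3) and "t" (3): a world point X has camera coordinates R X + t; the wrist camera has in their place "mount" (4x4, takes a point from camera to tool coordinates, whose origin is the TCP and whose axes are the flange's). Camera axes: x right, y down, z forward; pixel columns grow to the right and rows downward; lengths in m; the calibration is good to about 2 mm. A picture is of the moment at which its call begins: read the wrist's pose just before it. camera_params takes no time and is no camera call.
- close_job(): hands the job in, once; it reports no verdict.
Trained networks look in the newest picture that a camera, given by its name, has taken for a name from the list of things; names that differ only in an ending like _2 or _b are one class to them, and where a whole thing is asked for, a point or a joint stands for the part that bears it (a point fixed in the world has none). Each returns a list of dicts, best first, with "score" (0 to 1); they miss things now and then, are a little off and sometimes report something else, mostly with a low value. They report only what shows in the picture. A call takes as long as a camera call.
- outline_of(label, camera): "pixels" (400x640 bool, what is visible of it) and "location" ([column, row] as shares, 0 to 1, of the picture: columns of its width, rows of its height, amid what is visible of it).
- tip_of(label, camera): "location" ([column, row] as shares, 0 to 1, of the picture: columns of its width, rows of its height: a listed point, or the origin of a listed thing).
The state is a dict: "time": time; "joint_positions": joint angles; "joint_vel": joint speeds; "joint_torque": joint torques, N m; "ee_pos": TCP position; "eef_rot": TCP orientation; "ft_force": force on the tool from outside, world axes, zero at the start; "torque": the same for the moment, N m; "width": finger opening in m.
Only numpy, scipy, OpenCV 4.12 (cv2) and the standard library are available. Lean on these libraries where they do the work, as an engineer would, in place of code of your own. Each camera call takes 0.05 s, during which the arm holds its last target. There are 200 camera calls.

### The job

Take the two metal blanks from the sloping wooden stands and lay them flat, one on the other, on the blank that already lies in the drilling jig, so that all three make one square pile, snug against the two blocks of the far fence and against the end stop. When both lie so, turn the winged knob clockwise so that its steel keeper bar reaches squarely over the end of the pile. Let go, and leave the tape measure, the round tin and the roll of black tape where they are.

Things in the scene. Friction and masses are not known exactly. Their poses are not given: they have to be found in the camera images.
- blank_a: Loose aluminium block 60 (x) by 130 (y) by 15 mm (z), 0.2 to 0.4 kg, a dark dot near each corner of its upper face. Origin: centre of its underside; z: normal of its upper face. Starts on a wooden stand, sloping 30 degrees about y, its -x long edge low against two 9 mm lips. The middle 88 mm of its length is free below and at both long edges: fingers fit there, tool square to the slope.
- blank_b: The second loose blank, exactly like blank_a, on the other stand.
- blank_base: The third blank, same size and axes, loose, already lying flat and square in the jig as the bottom of the pile; origin at the centre of its underside.
- stand_a: Fixed plywood stand of blank_a: board 90 (x) by 124 (y) by 8 mm with two sloping cheeks at y = 44 to 62 mm either side; 102 mm high with the blank on. Origin: centre of its underside; the slope falls towards its -x. The blank's underside centre lies 70 mm above the origin.
- stand_b: The second stand, like stand_a, holding blank_b.
- jig_seat (a point): Point on the fixed jig's floor, 12 mm above the bench, where the underside centre of the bottom blank lies when square against the stops. x across the blanks towards the far fence, y along them towards the end stop, z up. The finished pile is 45 mm high. The -x side and the top are open.
- fence (a point): Middle of the far fence's face, on the jig floor; axes as jig_seat, which lies 30 mm to its -x. The fence is two dark steel blocks, 40 mm high, whose faces (at this x) touch the +x long edge of the blanks at y = -65 to -35 and +35 to +65 mm; the 70 mm between them is free for a finger.
- end_stop (a point): Foot of the end stop's face on the jig floor; axes as jig_seat, which lies 65 mm to its -y. A dark steel block, 36 mm wide (x), 12 mm thick, 40 mm high, whose face touches the +y short end of the blanks.
- knob_grip (a point): On the upright axis of the black winged knob, 75 mm above the jig floor, at (-4, -88) mm from jig_seat. The frame turns with the knob. Wings 56 mm tip to tip along x, 10 mm thick (y), from 14 mm below to 10 mm above this point. A steel keeper bar on it points along -x, 53 mm long, 14 mm wide, top 21 mm and underside 27 mm below this point, 3 mm above the finished pile.
- panel (a point): Middle of the top edge of the face of an upright fixed steel panel beside the knob, on the jig's +x side; axes as jig_seat. The face is 46 mm long (y), 34 mm from the knob's axis, so wing tips pass it at 6 mm; the top is 5 mm above knob_grip. Open the fingers only a little beside it.
- keeper (a joint): Angle of knob and keeper, rad: 0 = the bar points along the jig's -x, clear of the pile; it grows clockwise seen from above; 1.57 = the bar points along the jig's +y, squarely over the end of the pile; end stop at 1.62. Stays where it is left (friction torque about 0.06 N m).
- tape_measure: Yellow and black tape measure, 67 by 79 by 33 mm, loose bystander; origin at the centre of its underside.
- screw_tin: White round tin, 69 mm across, 31 mm high, loose bystander; origin at the centre of its underside.
- electric_tape: Roll of black tape, 62 mm across, 19 mm high, loose bystander; origin at the centre of its underside.

How it is judged:
By the outcome, as a careful person would: the job done as asked, in the order asked, and still so for the second after the job is handed in, with the robot touching nothing.
It also fails if it takes over 72 s, if anything falls off the work surface, if the arm or the gripper's body presses on something with over 40 N, if the wrist force passes 120 N, or if a joint passes its speed limit or range.

## Working session

There is one attempt and no reset: what is moved stays moved. The work goes in short steps, Python scripts to look and compute and a tool call to move; the robot and the scene stay as the last step left them, time stands still between calls to the robot, and variables do not carry over. Pictures are saved under pics/ and viewed, on a budget of 10 in all, crops included, one or two more only if the job needs it, and the job is handed in when it is done.

Besides the shell and the picture viewer there is one more tool, called after "Request:" as name([rows], argument=value, ...), one row to a line, values as JSON. drive_tool: Moves the arm, as the interface text tells. Its arguments: {"type":"object","properties":{"deltas":{"type":"array"},"squeeze":{"type":"number"}},"required":["deltas"]}

```bash
ls; mkdir -p pics; cat > h.py <<'E'
from bench import *
import numpy as np, cv2
from scipy.spatial.transform import Rotation as R
def shot(n):
    s=read_state(); p,d=camera(n); return s,p,d
def cam2world(n,s):
    c=camera_params(n)
    if n=='wrist':
        T=np.eye(4);T[:3,:3]=R.from_quat(s['eef_rot']).as_matrix();T[:3,3]=s['ee_pos']
        return np.array(c['K']),T@np.array(c['mount'])
    Rm=np.array(c['R']);M=np.eye(4);M[:3,:3]=Rm.T;M[:3,3]=-Rm.T@np.array(c['t']);return np.array(c['K']),M
def cloud(n,s,d):
    K,M=cam2world(n,s);v,u=np.mgrid[:400,:640]
    P=np.stack([(u-K[0,2])/K[0,0]*d,(v-K[1,2])/K[1,1]*d,d],-1)
    W=P@M[:3,:3].T+M[:3,3];W[d==0]=np.nan;return W
def ray_z(n,s,u,v,z):
    K,M=cam2world(n,s);r=M[:3,:3]@np.array([(u-K[0,2])/K[0,0],(v-K[1,2])/K[1,1],1]);o=M[:3,3]
    return o+r*(z-o[2])/r[2]
def save(n,p): cv2.imwrite('pics/'+n,cv2.cvtColor(p,cv2.COLOR_RGB2BGR))
E
python3 - <<'E'
from h import *
np.set_printoptions(precision=4,suppress=True)
print(read_state())
for n in('top','scene'):
    s,p,d=shot(n);save(n+'0.png',p);np.save(n+'0.npy',d);W=cloud(n,s,d)
    np.save(n+'W.npy',W)
    for l in('blank_a','blank_base','stand_a','knob_grip','jig_seat','fence','end_stop','panel','tape_measure','screw_tin','electric_tape'):
        for q in tip_of(l,n)[:3]:
            u,v=q['location'][0]*640,q['location'][1]*400
            print(n,l,round(q['score'],2),round(u),round(v),W[min(int(v),399),min(int(u),639)])
E
```

```text
pics
{'time': 0.0, 'joint_positions': array([-1.2386,  0.3329, -0.0647,  1.4609,  0.0216,  1.3499, -0.0885]), 'joint_vel': array([ 0.0003,  0.0004,  0.0009, -0.0007,  0.0008,  0.0001,  0.001 ]), 'joint_torque': array([ -0.0015, -62.3263,   0.0236, -38.9901,  -0.0616,   0.0394,
         0.0001]), 'ee_pos': array([0.217 , 0.5857, 0.2358]), 'eef_rot': array([ 0.1765,  0.9843, -0.0007, -0.0001]), 'ft_force': array([-0.3912, -0.0445,  0.277 ]), 'torque': array([ 0.0343, -0.0475, -0.0143]), 'width': 0.0867705121296632}
top blank_a 0.83 428 199 [ 0.5409 -0.2827  0.0885]
top blank_a 0.68 192 180 [0.5734 0.2823 0.0821]
top blank_a 0.4 239 268 [0.368  0.1668 0.032 ]
top blank_base 0.86 313 220 [ 0.4897 -0.0102  0.0219]
top stand_a 0.94 419 204 [ 0.5292 -0.2623  0.0834]
top stand_a 0.88 197 189 [0.5536 0.2693 0.0721]
top knob_grip 0.44 347 220 [ 0.4837 -0.0877  0.0958]
top fence 0.84 307 204 [0.5315 0.0084 0.0078]
top end_stop 0.88 282 216 [0.4974 0.0677 0.0501]
top panel 0.84 352 205 [ 0.5218 -0.0991  0.0952]
top tape_measure 0.73 240 270 [0.3656 0.164  0.034 ]
top screw_tin 0.67 367 267 [ 0.3
[... 280 characters left out ...]
.0271]
scene blank_base 0.7 247 141 [0.567  0.2772 0.0821]
scene stand_a 0.7 402 263 [ 0.5344 -0.284   0.0063]
scene stand_a 0.68 250 158 [0.5742 0.2789 0.0078]
scene knob_grip 0.54 327 218 [ 0.4766 -0.0983  0.0868]
scene knob_grip 0.53 406 246 [ 0.5271 -0.2882  0.0821]
scene knob_grip 0.33 401 262 [ 0.5341 -0.2811  0.0081]
scene jig_seat 0.82 303 216 [ 0.4822 -0.0113  0.0282]
scene fence 0.69 311 214 [ 0.5017 -0.022   0.0271]
scene end_stop 0.55 284 208 [0.4766 0.0472 0.0274]
scene panel 0.59 340 208 [ 0.5189 -0.1021  0.0901]
scene tape_measure 0.9 225 218 [0.3499 0.1372 0.032 ]
scene screw_tin 0.71 317 277 [ 0.3628 -0.1615  0.029 ]
scene electric_tape 0.56 392 192 [ 0.7303 -0.1271  0.0046]
```

```bash
python3 - <<'E'
import cv2,numpy as np
a=cv2.imread('pics/top0.png')[120:300,150:480];cv2.imwrite('pics/top0c.png',cv2.resize(a,(792,432),interpolation=2))
E
```

```text
(no output)
```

View pics/top0c.png

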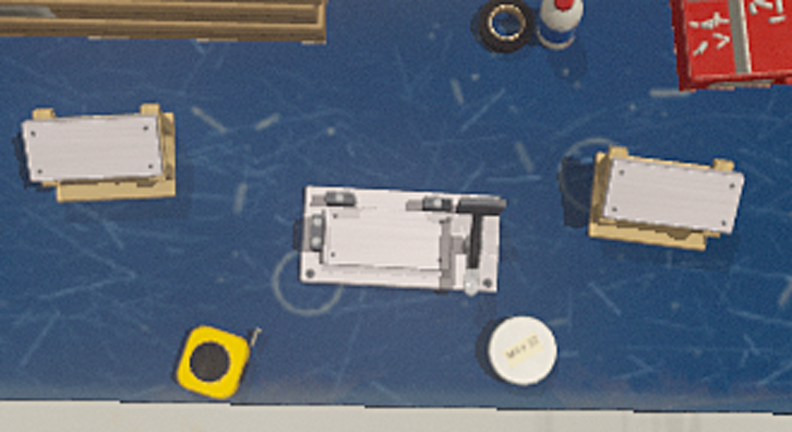

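View pics/scene0.png

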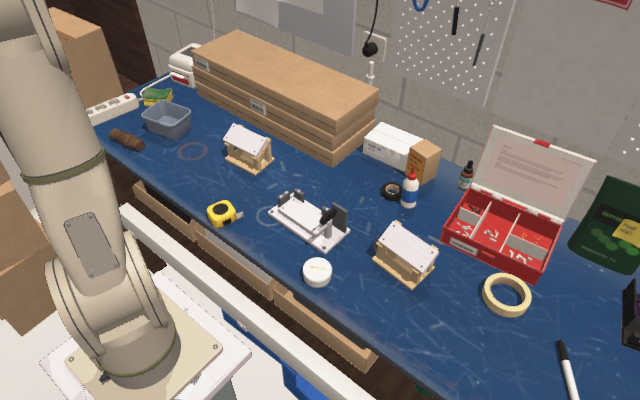

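The top picture shows the left blank near (192,180), the right one near (430,200), the jig in the middle with its end stop to the left (+y) and the fence on the far side (+x). The knob is on the right, with its keeper pointing towards the robot. The scene view agrees. Next I'll fit the blanks' poses.

```bash
python3 - <<'E'
from h import *
np.set_printoptions(precision=4,suppress=True)
s=read_state()
for n in('top','scene'):
    W=np.load(n+'W.npy') 
    camera(n)
    for l in('blank_a','blank_base','knob_grip','tape_measure','screw_tin'):
        for q in outline_of(l,n)[:2]:
            m=q['pixels']; 
            if l.startswith('blank'): m=cv2.erode(m.astype(np.uint8),np.ones((3,3)))>0
            P=W[m];P=P[~np.isnan(P[:,0])]
            if len(P)<10: continue
            c=np.median(P,0)
            P=P[np.linalg.norm(P-c,axis=1)<.09]
            for _ in range(4):
                c=P.mean(0);U,S,V=np.linalg.svd(P-c);nn=V[2]*np.sign(V[2,2]);r=(P-c)@nn
                if l.startswith('blank'):P=P[abs(r)<max(.003,1.5*np.median(abs(r)))]
            # rect from full mask projected on the plane
            K,M=cam2world(n,s);o=M[:3,3]
            cs,_=cv2.findContours(q['pixels'].astype(np.uint8),0,1);ct=max(cs,key=cv2.contourArea)[:,0]
            ra=np.c_[(ct[:,0]-K[0,2])/K[0,0],(ct[:,1]-K[1,2])/K[1,1],np.ones(len(ct))]@M[:3,:3].T
            X=o+ra*(((c-o)@nn)/(ra@nn))[:,None]
            ey=np.array([0,1,0.])-nn*nn[1];ey/=np.linalg.norm(ey);ex=np.cross(ey,nn)
            rect=cv2.minAreaRect(np.c_[(X-c)@ex,(X-c)@ey].astype(np.float32))
            cc=c+rect[0][0]*ex+rect[0][1]*ey
            print(n,l,round(q['score'],2),m.sum(),'cen',cc,'mean',c,'n',nn,'tilt',np.degrees(np.arccos(nn[2])),'az',np.degrees(np.arctan2(nn[1],nn[0])),'rect',np.array(rect[1]),rect[2],'zr',P[:,2].min(),P[:,2].max())
E
```

```text
top blank_a 0.97 1190 cen [ 0.535  -0.2877  0.0848] mean [ 0.5349 -0.2873  0.0847] n [-0.4997  0.0502  0.8648] tilt 30.144530713340803 az 174.25770070692818 rect [0.1319 0.0643] 84.76770782470703 zr 0.0673723474612935 0.10150187605585037
top blank_a 0.65 1249 cen [0.5707 0.2877 0.0849] mean [0.5706 0.2866 0.0848] n [-0.4997 -0.033   0.8656] tilt 30.05421545098083 az -176.22083206314025 rect [0.0639 0.1332] 3.8771729469299316 zr 0.06802232970558864 0.10106229557658253
top blank_base 0.94 1105 cen [ 0.4916 -0.0046  0.0276] mean [ 0.4917 -0.0049  0.0276] n [-0.0025  0.0028  1.    ] tilt 0.21711496798051091 az 131.91909445703584 rect [0.1315 0.0613] 87.77549743652344 zr 0.02445316761465155 0.030584193563719886
top knob_grip 0.67 154 cen [ 0.4716 -0.0917  0.089 ] mean [ 0.4712 -0.0915  0.0843] n [0.0216 0.9986 0.0482] tilt 87.23530440190986 az 88.76029296123016 rect [0.1316 0.0729] 62.61153030395508 zr 0.06074565630062523 0.10246629903590532
top tape_measure 0.78 730 cen [0.3622 0.1669 0.0306] mean [0.3625 0.1673 0.0306] n [ 0.0508 -0.0459  0.9977] tilt 3.92473342620806 az -42.07384219709
[... 1328 characters left out ...]
[ 0.4744 -0.0952  0.0769] mean [ 0.4725 -0.0959  0.0808] n [-0.0204  0.9842  0.176 ] tilt 79.86334457843272 az 91.19025966897296 rect [0.0951 0.0782] 46.125572204589844 zr 0.026391482593877025 0.09984437213703212
scene tape_measure 0.59 639 cen [0.3608 0.1588 0.0275] mean [0.3579 0.1569 0.0271] n [ 0.0059 -0.228   0.9736] tilt 13.182273299460345 az -88.52252056520085 rect [0.0731 0.0819] 78.29439544677734 zr -0.002160154165686934 0.038767019271604086
scene screw_tin 0.96 708 cen [ 0.3738 -0.1523  0.0276] mean [ 0.3727 -0.1525  0.0274] n [-0.1537 -0.1335  0.9791] tilt 11.748331389248323 az -139.0299772285318 rect [0.0728 0.0657] 39.22414779663086 zr -0.0008488482861822577 0.034912944395951495
```

```bash
cat >> h.py <<'E'
np.set_printoptions(precision=4,suppress=True)
def frame(yaw,tilt=0):  # blank axes -> tool orientation: x=blank y, y=blank x, z=-normal
    B=(R.from_euler('z',yaw,degrees=True)*R.from_euler('y',-tilt,degrees=True)).as_matrix()
    return np.c_[B[:,1],B[:,0],-B[:,2]],B
def delta(p,T,s=None):
    s=s or read_state();Q=R.from_quat(s['eef_rot'])
    return (Q.inv()*R.from_matrix(T)).as_rotvec(degrees=True).round(2),Q.inv().apply(np.array(p)-s['ee_pos']).round(4)
E
python3 - <<'E'
from h import *
print(camera_params('wrist'))
T,B=frame(3.8,30); print(T)
C=np.array([.570,.2877,.0845]);print(delta(C+B[:,2]*.11,T), C+B[:,2]*.11)
E
```

```text
{'K': array([[276.3688,   0.    , 318.6897],
       [  0.    , 276.3688, 200.7317],
       [  0.    ,   0.    ,   1.    ]]), 'mount': array([[ 0.0004, -0.9524, -0.3049,  0.0841],
       [ 1.    ,  0.0001,  0.001 , -0.0005],
       [-0.0009, -0.3049,  0.9524, -0.1475],
       [ 0.    ,  0.    ,  0.    ,  1.    ]])}
[[-0.0663  0.8641  0.4989]
 [ 0.9978  0.0574  0.0331]
 [ 0.      0.5    -0.866 ]]
(array([-26.59, -17.23,  64.29]), array([-0.3844, -0.1797,  0.0568])) [0.5151 0.2841 0.1798]
```

Request:
drive_tool([
  [-2.2, -1.4, 5.3, -0.03, -0.015, 0.0, -1],
  [-4.4, -2.9, 10.7, -0.065, -0.03, 0.005, -1],
  [-7.1, -4.6, 17.1, -0.1, -0.048, 0.01, -1],
  [-9.7, -6.3, 23.6, -0.14, -0.066, 0.015, -1],
  [-12.4, -8, 30, -0.18, -0.084, 0.02, -1],
  [-15, -9.8, 36.4, -0.22, -0.1, 0.025, -1],
  [-17.7, -11.5, 42.9, -0.26, -0.12, 0.035, -1],
  [-20.4, -13.2, 49.3, -0.3, -0.14, 0.04, -1],
  [-23, -14.9, 55.7, -0.34, -0.16, 0.05, -1],
  [-25.3, -16.4, 61.2, -0.37, -0.175, 0.055, -1],
  [-26.6, -17.2, 64.3, -0.384, -0.18, 0.057, -1],
  [-26.6, -17.2, 64.3, -0.384, -0.18, 0.057, -1],
])

```text
time: 3.0
ee_pos: [0.5152, 0.2821, 0.179]
eef_rot: [0.661, 0.704, 0.189, 0.177]
ft_force: [-0.8, -0.2, 0.6]
width: 0.0867
```

```bash
cat >> h.py <<'E'
def fitblank(tag,W=.06,L=.13):
    s,p,d=shot('wrist');save(tag+'.png',p);Wc=cloud('wrist',s,d);res=[]
    for q in outline_of('blank_a','wrist')[:3]:
        m=cv2.erode(q['pixels'].astype(np.uint8),np.ones((7,7)))>0
        P=Wc[m];P=P[~np.isnan(P[:,0])]
        if len(P)<200: continue
        for _ in range(6):
            c=P.mean(0);U,S,V=np.linalg.svd(P[::max(1,len(P)//3000)]-c,full_matrices=False);n=V[2]*np.sign(V[2,2]);r=(P-c)@n
            P=P[abs(r)<max(.0015,2*np.median(abs(r)))]
        K,M=cam2world('wrist',s);o=M[:3,3]
        # keep only mask pixels whose depth is on the plane
        on=(abs((Wc-c)@n)<.004)&q['pixels'];on=cv2.morphologyEx(on.astype(np.uint8),cv2.MORPH_OPEN,np.ones((3,3)))
        cs,_=cv2.findContours(on,0,1);ct=max(cs,key=cv2.contourArea)[:,0]
        ra=np.c_[(ct[:,0]-K[0,2])/K[0,0],(ct[:,1]-K[1,2])/K[1,1],np.ones(len(ct))]@M[:3,:3].T
        X=o+ra*(((c-o)@n)/(ra@n))[:,None]
        ey=np.array([0,1,0.])-n*n[1];ey/=np.linalg.norm(ey);ex=np.cross(ey,n)
        rc=cv2.minAreaRect(np.c_[(X-c)@ex,(X-c)@ey].astype(np.float32));a=rc[2];w,h=rc[1]
        if w>h: a-=90;w,h=h,w
        cc=c+rc[0][0]*ex+rc[0][1]*ey
        by=np.cos(np.radians(a))*ey-np.sin(np.radians(a))*ex;bx=np.cross(by,n)
        print(tag,round(q['score'],2),'top centre',cc,'n',n,'tilt',np.degrees(np.arccos(n[2])).round(2),'yaw',np.degrees(np.arctan2(-by[0],by[1])).round(2),'size',w,h,'px',ct.min(0),ct.max(0))
        res.append((cc,np.c_[bx,by,n]))
    return s,p,Wc,res
E
python3 - <<'E'
from h import *
s,p,W,r=fitblank('wa')
print(s['time'],s['ee_pos'],s['joint_positions'],s['width'])
E
```

```text
wa 0.65 top centre [0.5678 0.2882 0.0825] n [-0.5001 -0.0355  0.8652] tilt 30.09 yaw 4.0 size 0.05975284427404404 0.1288256198167801 px [284 132] [348 258]
3.0 [0.5152 0.2821 0.179 ] [-0.9933  0.0075  0.2275  2.0642  0.5081  0.722  -1.0297] 0.08668768442463964
```

View pics/wa.png

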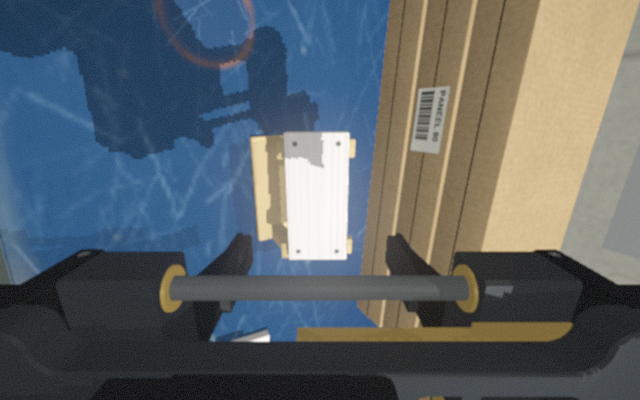

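Wrist view: the blank spans columns 284–348 and rows 132–258. Its fitted size, 59.8 × 128.8 mm, matches the real one. Next I work out the approach.

```bash
python3 - <<'E'
from h import *
T,B=frame(4.0,30.1)
C=np.array([.5678,.2882,.0825])
s=read_state()
for k in(.03,-.008): print(delta(C+B[:,2]*k,T,s))
W=np.load('topW.npy').reshape(-1,3);m=(W[:,0]>.6)&(W[:,0]<.72)&(W[:,1]>.15)&(W[:,1]<.42)&(W[:,2]>.03)
print(W[m][:,0].min() if m.any() else None, W[m][:,2].max())
E
```

```text
(array([-0.14,  0.02, -0.08]), array([-0.0001, -0.0022,  0.0811]))
(array([-0.14,  0.02, -0.08]), array([-0.0001, -0.0021,  0.1191]))
0.6000260572939597 0.770938198012627
```

Request:
drive_tool([
  [0, 0, 0, 0, -0.002, 0.03, -1],
  [0, 0, 0, 0, -0.002, 0.065, -1],
  [0, 0, 0, 0, -0.002, 0.09, -1],
  [0, 0, 0, 0, -0.002, 0.105, -1],
  [0, 0, 0, 0, -0.002, 0.115, -1],
  [0, 0, 0, 0, -0.002, 0.119, -1],
  [0, 0, 0, 0, -0.002, 0.119, -1],
  [0, 0, 0, 0, -0.002, 0.119, -1],
])

```text
time: 3.9
ee_pos: [0.5723, 0.2885, 0.0763]
eef_rot: [0.66, 0.705, 0.19, 0.176]
ft_force: [-0.5, -0.1, 0.0]
width: 0.0869
```

Request:
drive_tool([
  [0, 0, 0, 0, 0, 0, 1],
  [0, 0, 0, 0, 0, 0, 1],
  [0, 0, 0, 0, 0, 0, 1],
  [0, 0, 0, 0, 0, 0, 1],
  [0, 0, 0, 0, 0, 0, 1],
  [0, 0, 0, 0, 0, 0, 1],
], squeeze=30)

```text
time: 4.5
ee_pos: [0.5723, 0.2879, 0.0756]
eef_rot: [0.66, 0.705, 0.189, 0.177]
ft_force: [-2.2, -0.1, 2.9]
width: 0.0597
```

Request:
drive_tool([
  [0, 0, 0, 0, 0, -0.01, 1],
  [0, 0, 0, 0, 0, -0.03, 1],
  [0, 0, 0, 0, 0, -0.06, 1],
  [0, 0, 0, 0, 0, -0.1, 1],
  [0, 0, 0, 0, 0, -0.13, 1],
  [0, 0, 0, 0, 0, -0.14, 1],
])

```text
time: 5.1
ee_pos: [0.5018, 0.2839, 0.1997]
eef_rot: [0.66, 0.705, 0.191, 0.176]
ft_force: [1.2, -0.2, -1.7]
width: 0.0598
```

```bash
python3 - <<'E'
from h import *
s=read_state();T,B=frame(-2.2,0)
print(s['ee_pos'],s['width'],delta([.489,-.12,.27],T,s))
E
```

```text
[0.5018 0.2839 0.1997] 0.0597790987152822 (array([30.08, -1.79,  5.87]), array([-0.4019,  0.0015, -0.0821]))
```

Request:
drive_tool([
  [2, -0.1, 0.4, -0.015, 0, -0.01, 1],
  [5, -0.3, 1, -0.045, 0, -0.02, 1],
  [9, -0.5, 1.7, -0.09, 0, -0.03, 1],
  [13, -0.8, 2.5, -0.14, 0.001, -0.04, 1],
  [17, -1, 3.3, -0.19, 0.001, -0.05, 1],
  [20, -1.2, 4, -0.235, 0.001, -0.06, 1],
  [24, -1.4, 4.7, -0.28, 0.001, -0.07, 1],
  [27, -1.6, 5.3, -0.325, 0.001, -0.075, 1],
  [29, -1.7, 5.7, -0.36, 0.001, -0.08, 1],
  [30, -1.8, 5.9, -0.385, 0.001, -0.082, 1],
  [30.1, -1.8, 5.9, -0.4, 0.0015, -0.082, 1],
  [30.1, -1.8, 5.9, -0.402, 0.0015, -0.082, 1],
])

```text
time: 6.3
ee_pos: [0.4891, -0.123, 0.2676]
eef_rot: [0.722, 0.691, -0.003, 0.0]
ft_force: [0.6, 0.0, -2.2]
width: 0.0595
```

Request:
drive_tool([
  [0, 0, 0, 0, 0, 0, 1],
  [0, 0, 0, 0, 0, 0, 1],
])

```text
time: 6.5
ee_pos: [0.4894, -0.1195, 0.2679]
eef_rot: [0.721, 0.693, -0.002, 0.0]
ft_force: [0.7, -0.2, -1.4]
width: 0.0595
```

```bash
python3 - <<'E'
from h import *
s,p,W,r=fitblank('wj')
print(s['time'],s['ee_pos'],s['ft_force'],s['width'])
for l in('blank_base','fence','end_stop','knob_grip','jig_seat','panel'):
    for q in tip_of(l,'wrist')[:2]:
        u,v=np.array(q['location'])*[640,400];z={'fence':.012,'end_stop':.012,'jig_seat':.012,'blank_base':.012,'knob_grip':.087,'panel':.092}[l]
        print(l,q['score'],u,v,ray_z('wrist',s,u,v,z))
E
```

```text
wj 0.91 top centre [ 0.4905 -0.0897  0.2759] n [0.002  0.0011 1.    ] tilt 0.13 yaw -2.03 size 0.05957641452550888 0.07033658027648926 px [259 152] [377 274]
6.5 [ 0.4894 -0.1195  0.2679] [ 0.6714 -0.1751 -1.3609] 0.05948715409698608
blank_base 0.64 316.096 90.52 [ 0.4897 -0.0079  0.012 ]
fence 0.9 339.008 88.2 [ 0.5209 -0.0062  0.012 ]
end_stop 0.73 319.488 32.12 [0.4969 0.0615 0.012 ]
```

View pics/wj.png

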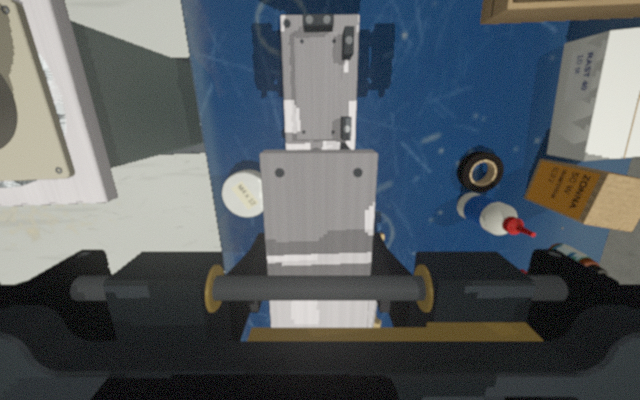

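The held blank lies at rows 150–330. The base blank shows at columns 294–344, rows 35–140, with the end stop at (319,22) and the fence blocks at (348,42) and (346,128). I'll fit the base from the depth image.

```bash
python3 - <<'E'
from h import *
s,p,d=shot('wrist');W=cloud('wrist',s,d)
b=(abs(W[...,2]-.027)<.005)&(abs(W[...,0]-.489)<.06)&(W[...,1]>-.1)&(W[...,1]<.09)
b=cv2.morphologyEx(b.astype(np.uint8),cv2.MORPH_OPEN,np.ones((3,3)))
cs,_=cv2.findContours(b,0,1);c=max(cs,key=cv2.contourArea)[:,0]
X=np.array([ray_z('wrist',s,u,v,.027)[:2] for u,v in c],np.float32)
print(c.min(0),c.max(0),cv2.minAreaRect(X))
for k in range(-6,6):
    y=k*.01-.005
    row=X[abs(X[:,1]-y)<.004]; print(round(y,3),row[:,0].min(),row[:,0].max()) if len(row) else 0
zb=W[b>0];print(np.median(zb[:,2]))
f=(abs(W[...,2]-.052)<.006)&(abs(W[...,0]-.489)<.08)&(W[...,1]>-.1)&(W[...,1]<.1)
n,l,st,ce=cv2.connectedComponentsWithStats(f.astype(np.uint8))
for i in range(1,n):
    if st[i,4]>30: Q=W[l==i];print(st[i],np.percentile(Q,3,0),np.percentile(Q,97,0))
E
```

```text
[293  29] [341 138] ((0.4921322464942932, -0.005093485116958618), (0.13145646452903748, 0.060478247702121735), 88.35343170166016)
-0.065 0.46009582 0.52069926
-0.055 0.46069756 0.52084273
-0.045 0.46137425 0.5209841
-0.035 0.46111572 0.51983243
-0.025 0.4613639 0.51999956
-0.015 0.46201813 0.52147233
-0.005 0.46266153 0.52162325
0.005 0.46247327 0.52179015
0.015 0.4626306 0.52193594
0.025 0.46333066 0.5220972
0.035 0.46401814 0.5234757
0.045 0.46374258 0.52241105
0.02628641760804451
[302  13  31  13 401] [0.4779 0.0591 0.048 ] [0.5117 0.0705 0.053 ]
[343  25  11  30 309] [0.5241 0.0285 0.0492] [0.5358 0.0567 0.0531]
[341 116  10  24 229] [ 0.5205 -0.0712  0.0481] [ 0.5318 -0.043   0.0527]
```

```bash
cat >> h.py <<'E'
YAW=-2.05;SEAT=np.array([.4918,-.0045,.012]);JT,JB=frame(YAW)
def jig(x,y,z): return SEAT+JB@np.array([x,y,z])/1000
def injig(p): return JB.T@(np.array(p)-SEAT)*1000
E
python3 - <<'E'
from h import *
s=read_state()
for q in((-4,-4,70),(-4,-4,25)): print(jig(*q),delta(jig(*q),JT,s))
E
```

```text
[ 0.4877 -0.0084  0.082 ] (array([-0.12,  0.18, -0.23]), array([ 0.1126, -0.0059,  0.186 ]))
[ 0.4877 -0.0084  0.037 ] (array([-0.12,  0.18, -0.23]), array([ 0.1128, -0.0058,  0.231 ]))
```

Request:
drive_tool([
  [0, 0, 0, 0.02, -0.002, 0, 1],
  [0, 0.1, -0.1, 0.05, -0.003, 0.02, 1],
  [0, 0.1, -0.1, 0.085, -0.005, 0.06, 1],
  [-0.1, 0.2, -0.2, 0.105, -0.006, 0.1, 1],
  [-0.1, 0.2, -0.2, 0.1126, -0.006, 0.14, 1],
  [-0.1, 0.2, -0.2, 0.1126, -0.006, 0.17, 1],
  [-0.1, 0.2, -0.2, 0.1126, -0.006, 0.185, 1],
  [-0.1, 0.2, -0.2, 0.1126, -0.006, 0.19, 1],
  [-0.1, 0.2, -0.2, 0.1126, -0.006, 0.19, 1],
])

```text
time: 7.85
ee_pos: [0.4875, -0.0087, 0.0778]
eef_rot: [0.72, 0.694, -0.001, -0.0]
ft_force: [0.0, -0.9, -1.6]
width: 0.0595
```

```bash
python3 - <<'E'
from h import *
s=read_state();print(s['time'],injig(s['ee_pos']),s['ft_force'],delta(jig(-4,-4,25),JT,s))
s,p,d=shot('wrist');W=cloud('wrist',s,d);save('wj2.png',p)
E
```

```text
7.85 [-4.1674 -4.3102 65.8202] [ 0.0157 -0.8702 -1.5805] (array([-0.06,  0.02, -0.05]), array([0.0003, 0.0002, 0.0408]))
```

View pics/wj2.png

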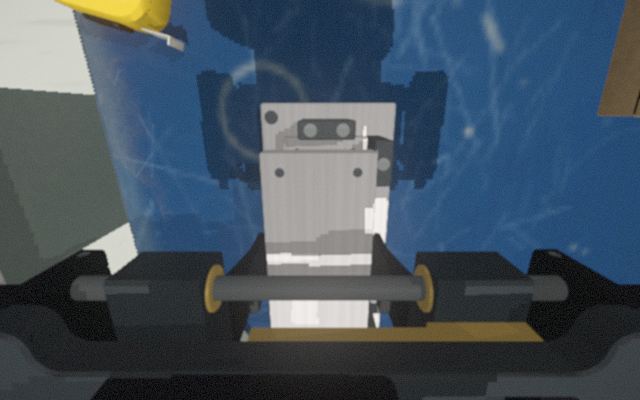

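The blank (columns 262–378) hovers just short of the end stop (row ~130) and the fence block (column ~383), so I descend.

Request:
drive_tool([
  [0, 0, 0, 0, 0, 0.01, 1],
  [0, 0, 0, 0, 0, 0.022, 1],
  [0, 0, 0, 0, 0, 0.032, 1],
  [0, 0, 0, 0, 0, 0.038, 1],
  [0, 0, 0, 0, 0, 0.041, 1],
  [0, 0, 0, 0, 0, 0.041, 1],
  [0, 0, 0, 0, 0, 0.041, 1],
])

```text
time: 8.6
ee_pos: [0.4881, -0.0085, 0.0405]
eef_rot: [0.72, 0.694, 0.001, -0.002]
ft_force: [-33.4, 1.1, 73.7]
width: 0.0595
```

Request:
drive_tool([
  [0, 0, 0, 0, 0.001, 0, 1],
  [0, 0, 0, 0, 0.002, 0, 1],
  [0, 0, 0, 0, 0.003, 0, 1],
  [0, 0, 0, 0, 0.0035, 0, 1],
  [0, 0, 0, 0, 0.0035, 0, 1],
])

```text
time: 9.1
ee_pos: [0.4886, -0.0085, 0.0404]
eef_rot: [0.72, 0.694, -0.001, -0.005]
ft_force: [-49.7, 2.1, 94.5]
width: 0.0596
```

The +x fingertip came down on the base blank, because the offset put it over the edge. I'll back up now.

Request:
drive_tool([
  [0, 0, 0, 0, -0.001, -0.005, 1],
  [0, 0, 0, 0, -0.002, -0.012, 1],
  [0, 0, 0, 0, -0.0035, -0.02, 1],
  [0, 0, 0, 0, -0.0035, -0.025, 1],
  [0, 0, 0, 0, -0.0035, -0.025, 1],
  [0, 0, 0, 0, -0.0035, -0.025, 1],
])

```text
time: 9.7
ee_pos: [0.4876, -0.0084, 0.0618]
eef_rot: [0.72, 0.694, -0.0, -0.0]
ft_force: [-0.8, -0.3, -2.5]
width: 0.0597
```

```bash
python3 - <<'E'
from h import *
s,p,W,r=fitblank('wj3')
print(s['time'],injig(s['ee_pos']),s['ft_force'],s['torque'],s['width'],delta(jig(-1,-4,32),JT,s))
if r: print(injig(r[0][0]))
E
```

```text
wj3 0.75 top centre [0.4885 0.0214 0.0699] n [-0.     -0.0017  1.    ] tilt 0.1 yaw -1.89 size 0.059608541429042816 0.07032454013824463 px [259 152] [377 274]
9.7 [-4.07   -4.0764 49.8128] [-0.8152 -0.3457 -2.473 ] [-0.0719  0.0427  0.007 ] 0.05965603831329198 (array([-0.02, -0.01, -0.03]), array([0.0001, 0.0031, 0.0178]))
[-4.2199 25.778  57.923 ]
```

View pics/wj3.png

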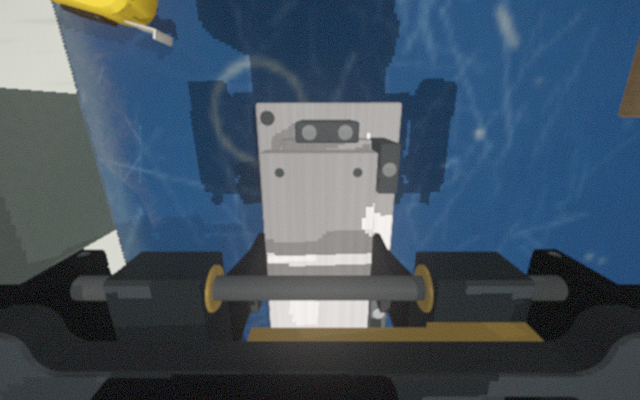

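The grip is unchanged: the top is still 8.1 mm above the TCP. I go down with the tips about 3 mm above the base, then push in +x and +y until contact.

Request:
drive_tool([
  [0, 0, 0, 0, 0, 0.005, 1],
  [0, 0, 0, 0, 0, 0.012, 1],
  [0, 0, 0, 0, 0, 0.017, 1],
  [0, 0, 0, 0, 0, 0.018, 1],
  [0, 0, 0, 0, 0.0015, 0.018, 1],
  [0, 0, 0, 0, 0.0025, 0.018, 1],
  [0, 0, 0, 0, 0.0035, 0.018, 1],
  [0, 0, 0, 0, 0.0042, 0.018, 1],
  [0, 0, 0, 0, 0.0042, 0.018, 1],
])

```text
time: 10.7
ee_pos: [0.4919, -0.0087, 0.0441]
eef_rot: [0.72, 0.694, 0.0, -0.0]
ft_force: [-0.3, 0.9, -2.5]
width: 0.0596
```

Request:
drive_tool([
  [0, 0, 0, 0, 0.0003, 0, 1],
  [0, 0, 0, 0, 0.0006, 0, 1],
  [0, 0, 0, 0, 0.001, 0, 1],
  [0, 0, 0, 0, 0.001, 0, 1],
])

```text
time: 11.1
ee_pos: [0.4924, -0.0087, 0.0438]
eef_rot: [0.72, 0.694, -0.0, -0.001]
ft_force: [-2.7, -0.5, -0.1]
width: 0.0599
```

Request:
drive_tool([
  [0, 0, 0, 0.001, 0, 0, 1],
  [0, 0, 0, 0.002, 0, 0, 1],
  [0, 0, 0, 0.003, 0, 0, 1],
  [0, 0, 0, 0.004, 0, 0, 1],
  [0, 0, 0, 0.004, 0, 0, 1],
])

```text
time: 11.6
ee_pos: [0.4925, -0.0058, 0.0437]
eef_rot: [0.72, 0.694, -0.001, -0.0]
ft_force: [-3.8, -5.3, -2.1]
width: 0.0598
```

Both contacts felt. I open to about 67 mm to set it down, then lower around the pile.

Request:
drive_tool([
  [0, 0, 0, 0, 0, 0, -0.55],
  [0, 0, 0, 0, 0, 0, -0.55],
  [0, 0, 0, 0, 0, 0, -0.55],
  [0, 0, 0, -0.001, -0.0005, 0.001, -0.55],
  [0, 0, 0, -0.001, -0.0005, 0.004, -0.55],
  [0, 0, 0, -0.001, -0.0005, 0.008, -0.55],
  [0, 0, 0, -0.001, -0.0005, 0.01, -0.55],
  [0, 0, 0, -0.001, -0.0005, 0.01, -0.55],
])

```text
time: 12.4
ee_pos: [0.4921, -0.0057, 0.0335]
eef_rot: [0.72, 0.694, -0.0, -0.0]
ft_force: [0.1, -1.5, 0.2]
width: 0.0673
```

```bash
python3 - <<'E'
from h import *
s,p,W,r=fitblank('wj4')
print(s['time'],injig(s['ee_pos']),s['ft_force'],s['width'])
if r: print(injig(r[0][0]))
E
```

```text
wj4 0.67 top centre [0.4934 0.024  0.0413] n [-0.0004 -0.0013  1.    ] tilt 0.08 yaw -2.04 size 0.05999092012643814 0.07033394277095795 px [260 152] [377 274]
12.4 [ 0.3256 -1.2365 21.4994] [ 0.1085 -1.5336  0.1831] 0.06729806451747652
[ 0.5382 28.5005 29.2701]
```

View pics/wj4.png

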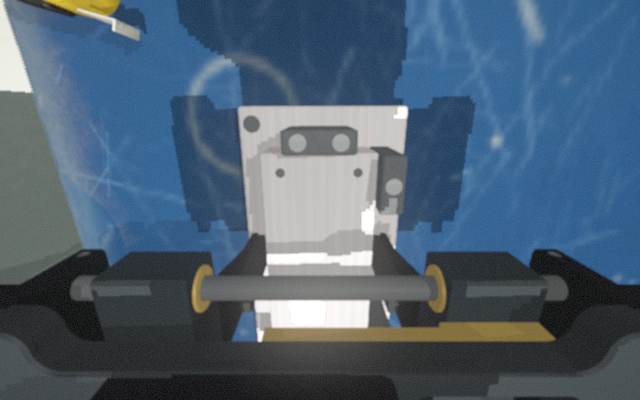

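A lies flat at 29.3 mm above the floor, with yaw matching the jig. Now I snug both blanks: push +x with the near finger, grip lightly, push +y, release.

Request:
drive_tool([
  [0, 0, 0, 0, 0.0015, 0, -0.55],
  [0, 0, 0, 0, 0.003, 0, -0.55],
  [0, 0, 0, 0, 0.004, 0, -0.55],
  [0, 0, 0, 0, 0.0047, 0, -0.55],
  [0, 0, 0, 0, 0.0052, 0, -0.55],
  [0, 0, 0, 0, 0.0052, 0, -0.55],
])

```text
time: 13.1
ee_pos: [0.4959, -0.0059, 0.0335]
eef_rot: [0.72, 0.694, -0.001, -0.002]
ft_force: [-7.2, 1.3, 6.4]
width: 0.0675
```

Request:
drive_tool([
  [0, 0, 0, 0, -0.002, 0, -0.55],
  [0, 0, 0, 0, -0.0045, 0, -0.55],
  [0, 0, 0, 0, -0.0045, 0, 1],
  [0, 0, 0, 0, -0.0045, 0, 1],
  [0, 0, 0, 0, -0.0045, 0, 1],
  [0, 0, 0, 0.0005, -0.0045, 0, 1],
  [0, 0, 0, 0.001, -0.0045, 0, 1],
  [0, 0, 0, 0.0015, -0.004, 0, 1],
  [0, 0, 0, 0.002, -0.004, 0, 1],
  [0, 0, 0, 0.002, -0.004, 0, 1],
], squeeze=15)

```text
time: 14.1
ee_pos: [0.4925, -0.0056, 0.0338]
eef_rot: [0.72, 0.694, -0.002, -0.0]
ft_force: [-9.0, -6.3, 9.3]
width: 0.06
```

Request:
drive_tool([
  [0, 0, 0, 0.002, -0.004, 0, -0.55],
  [0, 0, 0, 0.001, -0.004, 0, -0.55],
  [0, 0, 0, 0.001, -0.004, 0, -0.55],
  [0, 0, 0, 0.001, -0.004, -0.01, -0.55],
  [0, 0, 0, 0.001, -0.004, -0.035, -0.55],
  [0, 0, 0, 0, -0.004, -0.075, -1],
  [0, 0, 0, 0, -0.004, -0.12, -1],
  [0, 0, 0, -0.02, -0.004, -0.16, -1],
  [0, 0, 0, -0.06, -0.004, -0.19, -1],
  [0, 0, 0, -0.06, -0.004, -0.2, -1],
  [0, 0, 0, -0.06, -0.004, -0.2, -1],
])

```text
time: 15.2
ee_pos: [0.4883, -0.0643, 0.2359]
eef_rot: [0.721, 0.693, 0.002, 0.0]
ft_force: [-0.1, 0.1, -0.2]
width: 0.0868
```

```bash
sed -i 's/^YAW=.*/YAW=-2.05;SEAT=np.array([.4925,-.0056,.012]);JT,JB=frame(YAW)/' h.py; python3 - <<'E'
from h import *
s,p,W,r=fitblank('wj5')
for q in r: print(injig(q[0]))
for q in tip_of('knob_grip','wrist')[:1]:
    u,v=np.array(q['location'])*[640,400];print(q['score'],injig(ray_z('wrist',s,u,v,.087)))
print(s['time'])
T,B=frame(-5.5,30.1);C=np.array([.5325,-.2885,.0825])
print(delta(C+B[:,2]*.11,T,s),C+B[:,2]*.11)
E
```

```text
wj5 0.79 top centre [ 0.4914 -0.0057  0.0413] n [-0.001  -0.0011  1.    ] tilt 0.09 yaw -2.03 size 0.059810031205415726 0.128098726272583 px [293  77] [344 186]
wj5 0.79 top centre [ 0.5341 -0.2343  0.0801] n [-0.4969  0.0615  0.8656] tilt 30.05 yaw -65.92 size 0.038198649883270264 0.07186304777860641 px [339 300] [384 326]
[-1.1408 -0.1318 29.2856]
[  49.7116 -227.0503   68.0884]
15.2
(array([-29.93,  -0.97,   3.19]), array([-0.2193, -0.0024,  0.0578])) [ 0.4776 -0.2832  0.1777]
```

View pics/wj5.png

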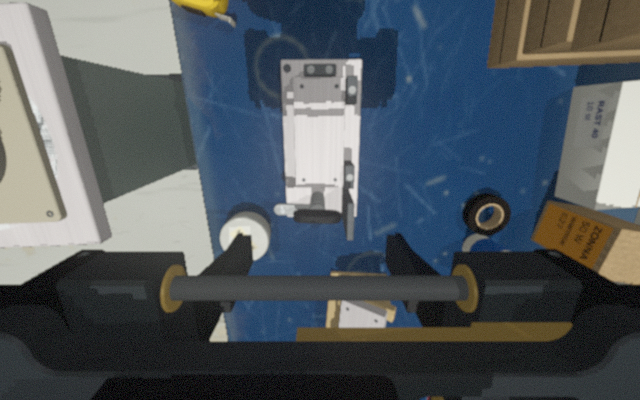

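Blank A lies over the base (columns 293–344, rows 77–186) against the fence blocks and the stop, and the tin and tape are undisturbed. On to blank B.

Request:
drive_tool([
  [-3, -0.1, 0.3, -0.02, 0, 0.003, -1],
  [-7, -0.2, 0.7, -0.05, 0, 0.01, -1],
  [-12, -0.4, 1.2, -0.09, -0.001, 0.02, -1],
  [-17, -0.6, 1.8, -0.13, -0.001, 0.03, -1],
  [-22, -0.7, 2.3, -0.17, -0.002, 0.042, -1],
  [-26, -0.9, 2.8, -0.2, -0.002, 0.05, -1],
  [-29, -1, 3.1, -0.215, -0.002, 0.056, -1],
  [-29.9, -1, 3.2, -0.2193, -0.0024, 0.058, -1],
  [-29.9, -1, 3.2, -0.2193, -0.0024, 0.058, -1],
])

```text
time: 16.25
ee_pos: [0.4767, -0.2816, 0.1751]
eef_rot: [0.714, 0.651, 0.173, 0.19]
ft_force: [0.8, 0.7, -0.7]
width: 0.0872
```

```bash
python3 - <<'E'
from h import *
s,p,W,r=fitblank('wb')
C,B=r[0];T=np.c_[B[:,1],B[:,0],-B[:,2]]
print(s['time'],s['joint_positions'],delta(C-.003*B[:,2],T,s))
E
```

```text
wb 0.63 top centre [ 0.5321 -0.2891  0.0824] n [-0.4977  0.0518  0.8658] tilt 30.02 yaw -5.98 size 0.05976389721035957 0.12979502975940704 px [290 137] [355 264]
16.25 [-0.6365 -0.3124  1.129   2.1708  0.1112  0.6298  0.375 ] (array([-0.24, -0.22,  0.58]), array([-0.0022,  0.0025,  0.1111]))
```

Request:
drive_tool([
  [-0.2, -0.2, 0.6, -0.002, 0.0025, 0.025, -1],
  [-0.2, -0.2, 0.6, -0.002, 0.0025, 0.06, -1],
  [-0.2, -0.2, 0.6, -0.002, 0.0025, 0.085, -1],
  [-0.2, -0.2, 0.6, -0.002, 0.0025, 0.1, -1],
  [-0.2, -0.2, 0.6, -0.002, 0.0025, 0.109, -1],
  [-0.2, -0.2, 0.6, -0.002, 0.0025, 0.111, -1],
  [-0.2, -0.2, 0.6, -0.002, 0.0025, 0.111, -1],
  [-0.2, -0.2, 0.6, -0.002, 0.0025, 0.111, -1],
])

```text
time: 17.15
ee_pos: [0.5335, -0.2901, 0.0801]
eef_rot: [0.718, 0.647, 0.172, 0.192]
ft_force: [-0.2, 0.7, 0.4]
width: 0.087
```

Request:
drive_tool([
  [0, 0, 0, 0, 0, 0, 1],
  [0, 0, 0, 0, 0, 0, 1],
  [0, 0, 0, 0, 0, 0, 1],
  [0, 0, 0, 0, 0, 0, 1],
  [0, 0, 0, 0, 0, 0, 1],
  [0, 0, 0, 0, 0, 0, 1],
], squeeze=35)

```text
time: 17.75
ee_pos: [0.5342, -0.2896, 0.0814]
eef_rot: [0.718, 0.646, 0.174, 0.193]
ft_force: [-6.7, 4.3, 9.8]
width: 0.0596
```

Request:
drive_tool([
  [0, 0, 0, 0, 0, -0.008, 1],
  [0, 0, 0, 0, 0, -0.025, 1],
  [0, 0, 0, 0, 0, -0.06, 1],
  [0, 0, 0, 0, 0, -0.1, 1],
  [0, 0, 0, 0, 0, -0.13, 1],
  [0, 0, 0, 0, 0, -0.14, 1],
  [0, 0, 0, 0, 0, -0.14, 1],
])

```text
time: 18.45
ee_pos: [0.4639, -0.2836, 0.2051]
eef_rot: [0.717, 0.645, 0.175, 0.195]
ft_force: [1.1, 0.0, -3.1]
width: 0.0597
```

```bash
python3 - <<'E'
from h import *
s,p,W,r=fitblank('wb2')
print(s['time'],s['ee_pos'],s['width'],s['joint_positions'])
if r: print('blank in tool',R.from_quat(s['eef_rot']).inv().apply(r[0][0]-s['ee_pos']))
print(delta(jig(-0.5,-110,150),JT,s))
print(delta(jig(-0.5,-4,150),JT,s))
E
```

```text
wb2 0.79 top centre [ 0.4654 -0.2558  0.2066] n [-0.5022  0.0529  0.8631] tilt 30.33 yaw -6.04 size 0.05955827608704567 0.0737580731511116 px [262 151] [374 274]
18.45 [ 0.4639 -0.2836  0.2051] 0.059731225407087404 [-0.4011 -0.3043  0.9122  2.1574  0.0343  0.686   0.4213]
blank in tool [ 0.0278 -0.0005 -0.002 ]
(array([30.35,  1.1 , -3.9 ]), array([ 0.1697, -0.0163,  0.0403]))
(array([30.35,  1.1 , -3.9 ]), array([ 0.2754, -0.0226,  0.0365]))
```

Request:
drive_tool([
  [3, 0.1, -0.4, 0.02, -0.002, 0, 1],
  [7, 0.3, -0.9, 0.05, -0.004, 0, 1],
  [12, 0.5, -1.5, 0.09, -0.007, 0.005, 1],
  [17, 0.6, -2.2, 0.13, -0.01, 0.01, 1],
  [22, 0.8, -2.8, 0.17, -0.014, 0.015, 1],
  [26, 1, -3.4, 0.21, -0.018, 0.022, 1],
  [29, 1.1, -3.7, 0.24, -0.02, 0.03, 1],
  [30.4, 1.1, -3.9, 0.265, -0.022, 0.035, 1],
  [30.4, 1.1, -3.9, 0.2754, -0.0226, 0.0365, 1],
  [30.4, 1.1, -3.9, 0.2754, -0.0226, 0.0365, 1],
  [30.4, 1.1, -3.9, 0.2754, -0.0226, 0.0365, 1],
])

```text
time: 19.65
ee_pos: [0.4916, -0.01, 0.1586]
eef_rot: [0.72, 0.694, -0.002, -0.002]
ft_force: [0.3, -0.6, -2.9]
width: 0.0595
```

```bash
python3 - <<'E'
from h import *
s,p,W,r=fitblank('wb3')
print(s['time'],injig(s['ee_pos']),s['ft_force'],s['torque'],s['width'])
if r: print('blank in tool',R.from_quat(s['eef_rot']).inv().apply(r[0][0]-s['ee_pos']))
print(delta(jig(-3,-4,56),JT,s))
E
```

```text
wb3 0.97 top centre [0.493  0.0505 0.0413] n [-0.0006 -0.0044  1.    ] tilt 0.26 yaw 87.99 size 0.01748601533472538 0.057770323008298874 px [288 129] [349 148]
wb3 0.63 top centre [0.4925 0.0177 0.1606] n [ 0.0071 -0.0015  1.    ] tilt 0.42 yaw -2.06 size 0.05951736867427826 0.07376792281866074 px [262 151] [374 274]
19.65 [ -0.776   -4.4657 146.6336] [ 0.2562 -0.5846 -2.9233] [-0.1362  0.0442 -0.0018] 0.05954306794930978
blank in tool [ 0.0605 -0.      0.1174]
(array([-0.36, -0.04, -0.03]), array([ 0.0004, -0.0017,  0.0906]))
```

Request:
drive_tool([
  [-0.3, 0, 0, 0, -0.002, 0.02, 1],
  [-0.3, 0, 0, 0, -0.002, 0.05, 1],
  [-0.3, 0, 0, 0, -0.002, 0.075, 1],
  [-0.3, 0, 0, 0, -0.002, 0.09, 1],
  [-0.3, 0, 0, 0, -0.002, 0.097, 1],
  [-0.3, 0, 0, 0, -0.002, 0.1, 1],
  [-0.3, 0, 0, 0, -0.002, 0.1, 1],
  [-0.3, 0, 0, 0, -0.002, 0.1, 1],
])

```text
time: 20.55
ee_pos: [0.49, -0.0088, 0.06]
eef_rot: [0.72, 0.694, 0.001, -0.0]
ft_force: [-0.2, 0.6, -2.1]
width: 0.0595
```

Request:
drive_tool([
  [0, 0, 0, 0, 0.001, 0, 1],
  [0, 0, 0, 0, 0.002, 0, 1],
  [0, 0, 0, 0, 0.003, 0, 1],
  [0, 0, 0, 0, 0.0035, 0, 1],
  [0, 0, 0, 0, 0.0035, 0, 1],
])

```text
time: 21.05
ee_pos: [0.4924, -0.0088, 0.059]
eef_rot: [0.719, 0.695, -0.0, -0.001]
ft_force: [-3.3, 0.2, -1.0]
width: 0.0596
```

Request:
drive_tool([
  [0, 0, 0, 0.001, 0, 0, 1],
  [0, 0, 0, 0.002, 0, 0, 1],
  [0, 0, 0, 0.003, 0, 0, 1],
  [0, 0, 0, 0.0038, 0, 0, 1],
  [0, 0, 0, 0.0038, 0, 0, 1],
])

```text
time: 21.55
ee_pos: [0.4925, -0.0054, 0.0589]
eef_rot: [0.72, 0.694, -0.0, -0.001]
ft_force: [-5.1, -4.0, -2.2]
width: 0.0597
```

Request:
drive_tool([
  [0, 0, 0, 0, 0, 0.001, 1],
  [0, 0, 0, 0, 0, 0.002, 1],
  [0, 0, 0, 0, 0, 0.002, -0.55],
  [0, 0, 0, 0, 0, 0.002, -0.55],
  [0, 0, 0, -0.001, -0.0005, 0.002, -0.55],
  [0, 0, 0, -0.001, -0.0005, 0.006, -0.55],
  [0, 0, 0, -0.001, -0.0005, 0.012, -0.55],
  [0, 0, 0, -0.001, -0.0005, 0.016, -0.55],
  [0, 0, 0, -0.001, -0.0005, 0.018, -0.55],
  [0, 0, 0, -0.001, -0.0005, 0.018, -0.55],
])

```text
time: 22.55
ee_pos: [0.4922, -0.006, 0.0407]
eef_rot: [0.719, 0.695, -0.0, -0.001]
ft_force: [0.7, 0.2, -0.3]
width: 0.0676
```

```bash
python3 - <<'E'
from h import *
s,p,W,r=fitblank('wb4')
print(s['time'],injig(s['ee_pos']),s['ft_force'],s['width'])
for q in r: print(injig(q[0]))
E
```

```text
wb4 0.61 top centre [0.4934 0.0265 0.0563] n [-0.0011 -0.0009  1.    ] tilt 0.08 yaw -1.92 size 0.05954037234187126 0.06592416018247604 px [257 153] [380 274]
22.55 [-0.2749 -0.4369 28.6675] [ 0.7441  0.1713 -0.3058] 0.06758747011216872
[-0.2293 32.0728 44.2555]
```

Flat at 44.3 mm. I lower a bit to catch all three, then repeat the snugging.

Request:
drive_tool([
  [0, 0, 0, 0, 0, 0.003, -0.55],
  [0, 0, 0, 0, 0, 0.006, -0.55],
  [0, 0, 0, 0, 0.0015, 0.007, -0.55],
  [0, 0, 0, 0, 0.003, 0.007, -0.55],
  [0, 0, 0, 0, 0.004, 0.007, -0.55],
  [0, 0, 0, 0, 0.0048, 0.007, -0.55],
  [0, 0, 0, 0, 0.0053, 0.007, -0.55],
  [0, 0, 0, 0, 0.0053, 0.007, -0.55],
])

```text
time: 23.45
ee_pos: [0.4956, -0.0061, 0.0337]
eef_rot: [0.72, 0.694, -0.001, -0.002]
ft_force: [-10.5, 0.3, 8.7]
width: 0.0679
```

Request:
drive_tool([
  [0, 0, 0, 0, -0.002, 0, -0.55],
  [0, 0, 0, 0, -0.005, 0, -0.55],
  [0, 0, 0, 0, -0.005, 0, 1],
  [0, 0, 0, 0, -0.005, 0, 1],
  [0, 0, 0, 0, -0.005, 0, 1],
  [0, 0, 0, 0.0005, -0.005, 0, 1],
  [0, 0, 0, 0.001, -0.005, 0, 1],
  [0, 0, 0, 0.0015, -0.0045, 0, 1],
  [0, 0, 0, 0.002, -0.0045, 0, 1],
  [0, 0, 0, 0.002, -0.0045, 0, 1],
], squeeze=15)

```text
time: 24.45
ee_pos: [0.4922, -0.0058, 0.0341]
eef_rot: [0.72, 0.694, -0.001, -0.001]
ft_force: [-9.1, -7.2, 10.5]
width: 0.0596
```

Request:
drive_tool([
  [0, 0, 0, 0.002, -0.0045, 0, -0.55],
  [0, 0, 0, 0.001, -0.0045, 0, -0.55],
  [0, 0, 0, 0.001, -0.0045, 0, -0.55],
  [0, 0, 0, 0.001, -0.0045, -0.01, -0.55],
  [0, 0, 0, 0.001, -0.0045, -0.035, -0.55],
  [0, 0, 0, 0, -0.0045, -0.07, -0.55],
  [0, 0, 0, -0.015, -0.0045, -0.11, 0],
  [0, 0, 0, -0.05, -0.0045, -0.15, 0],
  [0, 0, 0, -0.09, -0.0045, -0.165, 0],
  [0, 0, 0, -0.1, -0.0045, -0.165, 0],
  [0, 0, 0, -0.1, -0.0045, -0.165, 0],
])

```text
time: 25.55
ee_pos: [0.4853, -0.1057, 0.1998]
eef_rot: [0.721, 0.693, 0.001, -0.0]
ft_force: [0.3, 1.0, -0.6]
width: 0.0444
```

```bash
python3 - <<'E'
from h import *
s,p,W,r=fitblank('wk')
print(s['time'],injig(s['ee_pos']),s['width'],s['joint_positions'])
for q in r: print(injig(q[0]))
J=(W-SEAT)@JB*1000
k=(J[...,2]>72)&(J[...,2]<92)&(abs(J[...,1]+88)<25)&(J[...,0]>-45)&(J[...,0]<26)
if k.any(): Q=J[k];print(k.sum(),np.percentile(Q,2,0),np.percentile(Q,98,0),Q.mean(0))
T,_=frame(YAW+90)
print(delta(jig(-4,-88,110),T,s))
cv2.imwrite('pics/wkc.png',cv2.resize(cv2.cvtColor(p,4)[40:300,220:460],(720,600)[:0] or (552,598)))
E
```

```text
wk 0.63 top centre [ 0.4898 -0.0058  0.0563] n [-0.0009 -0.0004  1.    ] tilt 0.06 yaw -1.84 size 0.059788599610328674 0.12951715290546417 px [287  20] [351 161]
25.55 [  -3.6206 -100.286   187.8035] 0.044379510547413056 [-0.4802  0.063   0.634   1.8726 -0.0412  1.2179  0.1283]
[-2.6847 -0.3171 44.2714]
698 [-30.0429 -92.9641  73.0222] [ 22.0577 -82.6368  85.315 ] [ -3.9577 -86.896   81.8318]
(array([  0.09,  -0.02, -90.17]), array([ 0.0122, -0.0005,  0.0778]))
```

View pics/wkc.png

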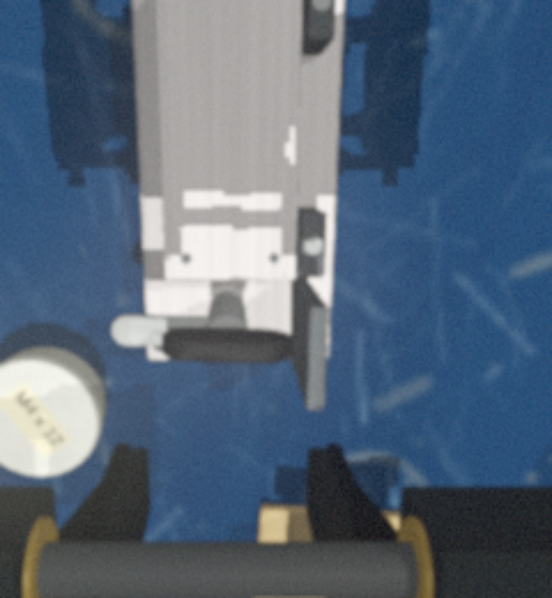

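The pile top now measures 2.7 mm off the fence. My release call repeated the −4.5 mm offset, which dragged the pile back. I'll go back and snug it again before turning the knob.

```bash
python3 - <<'E'
from h import *
s=read_state();print(s['time'],injig(s['ee_pos']))
for z in(80,21): print(delta(jig(-3,0,z),JT,s))
E
```

```text
25.65 [ -3.8698 -97.4382 186.5881]
(array([-0.09, -0.08,  0.07]), array([0.0973, 0.0011, 0.1067]))
(array([-0.09, -0.08,  0.07]), array([0.0972, 0.0012, 0.1657]))
```

Request:
drive_tool([
  [0, 0, 0, 0.02, 0, 0, -0.7],
  [0, 0, 0, 0.055, 0.001, 0.01, -0.7],
  [0, 0, 0, 0.085, 0.001, 0.03, -0.7],
  [0, 0, 0, 0.097, 0.001, 0.06, -0.7],
  [0, 0, 0, 0.097, 0.001, 0.09, -0.7],
  [0, 0, 0, 0.097, 0.001, 0.103, -0.7],
  [0, 0, 0, 0.097, 0.001, 0.105, -0.7],
  [0, 0, 0, 0.097, 0.001, 0.105, -0.7],
  [0, 0, 0, 0.097, 0.001, 0.105, -0.7],
])

```text
time: 26.55
ee_pos: [0.4906, -0.007, 0.0953]
eef_rot: [0.72, 0.694, 0.001, -0.0]
ft_force: [0.6, 0.1, 0.0]
width: 0.0738
```

```bash
python3 - <<'E'
from h import *
s,p,W,r=fitblank('wk2')
print(s['time'],injig(s['ee_pos']),s['width'])
for q in r: print(injig(q[0]))
print(delta(jig(-2,0,21),JT,s))
E
```

```text
wk2 0.88 top centre [0.4903 0.0084 0.0562] n [-0.0019 -0.0013  1.    ] tilt 0.13 yaw -1.89 size 0.05965409055352211 0.10122664272785187 px [273 141] [361 274]
26.55 [-1.879  -1.435  83.3147] 0.07381274425454447
[-2.6701 13.8808 44.2393]
(array([ 0.07, -0.09,  0.01]), array([ 0.0013, -0.0002,  0.0623]))
```

Request:
drive_tool([
  [0, 0, 0, 0.001, 0, 0.02, -0.7],
  [0, 0, 0, 0.001, 0, 0.045, -0.7],
  [0, 0, 0, 0.001, 0, 0.059, -0.7],
  [0, 0, 0, 0.001, 0, 0.062, -0.7],
  [0, 0, 0, 0.001, 0, 0.062, -0.7],
  [0, 0, 0, 0.001, 0.003, 0.062, -0.7],
  [0, 0, 0, 0.001, 0.005, 0.062, -0.7],
  [0, 0, 0, 0.001, 0.0065, 0.062, -0.7],
  [0, 0, 0, 0.001, 0.008, 0.062, -0.7],
  [0, 0, 0, 0.001, 0.009, 0.062, -0.7],
  [0, 0, 0, 0.001, 0.0095, 0.062, -0.7],
  [0, 0, 0, 0.001, 0.0095, 0.062, -0.7],
])

```text
time: 27.85
ee_pos: [0.4982, -0.0062, 0.0319]
eef_rot: [0.719, 0.695, -0.001, -0.001]
ft_force: [-6.6, 0.7, 4.0]
width: 0.0741
```

```bash
python3 - <<'E'
from h import *
s,p,W,r=fitblank('wk3')
print(s['time'],injig(s['ee_pos']),s['ft_force'],s['width'])
for q in r: print(injig(q[0]))
E
```

```text
wk3 0.93 top centre [0.4923 0.0293 0.0563] n [-0.0005 -0.0005  1.    ] tilt 0.04 yaw -1.89 size 0.059536971151828766 0.06022212281823158 px [236 156] [368 274]
27.85 [ 5.7326 -0.3675 19.9076] [-6.5716  0.7354  3.9984] 0.07413672421327747
[-1.4691 34.8676 44.2705]
```

Request:
drive_tool([
  [0, 0, 0, 0, 0.0007, 0, -0.7],
  [0, 0, 0, 0, 0.0014, 0, -0.7],
  [0, 0, 0, 0, 0.0018, 0, -0.7],
  [0, 0, 0, 0, 0.0018, 0, -0.7],
])

```text
time: 28.35
ee_pos: [0.4989, -0.0062, 0.0316]
eef_rot: [0.719, 0.695, -0.001, -0.002]
ft_force: [-11.3, 0.9, 8.2]
width: 0.0742
```

```bash
python3 - <<'E'
from h import *
s,p,W,r=fitblank('wk4')
print(s['time'],injig(s['ee_pos']),s['ft_force'],s['torque'],s['width'],R.from_quat(s['eef_rot']).as_matrix()[:,2])
for q in r: print(injig(q[0]))
J=(W-SEAT)@JB*1000
for lo,hi in((25,35),(35,43)):
  f=(abs(J[...,2]-40)<2.5)&(J[...,0]>22)&(J[...,0]<50)&(J[...,1]>lo)&(J[...,1]<hi)
  if f.any(): print(lo,np.percentile(J[f],[2,50,98],axis=0))
E
```

```text
wk4 0.86 top centre [0.4929 0.0293 0.0563] n [-0.0008 -0.0003  1.    ] tilt 0.05 yaw -1.87 size 0.059536196291446686 0.060128334909677505 px [236 156] [368 274]
28.35 [ 6.3836 -0.4099 19.6462] [-11.3208   0.8944   8.2009] [0.0369 2.5394 0.0276] 0.07422702973861976 [-0.0054  0.0015 -1.    ]
[-0.8038 34.9077 44.2853]
25 [[31.7225 34.7328 38.0319]
 [36.7893 34.9107 38.5043]
 [40.3008 34.991  38.7216]]
35 [[30.1976 35.2296 38.0422]
 [35.6094 39.2803 39.2648]
 [41.381  42.8517 40.5996]]
```

Request:
drive_tool([
  [0, 0, 0, 0, 0.0008, -0.0005, -0.7],
  [0, 0, 0, 0, 0.0015, -0.0005, -0.7],
  [0, 0, 0, 0, 0.002, -0.0005, -0.7],
  [0, 0, 0, 0, 0.002, -0.0005, -0.7],
  [0, 0, 0, 0, 0.002, -0.0005, -0.7],
])

```text
time: 28.95
ee_pos: [0.4995, -0.0063, 0.0315]
eef_rot: [0.719, 0.695, -0.002, -0.003]
ft_force: [-13.9, 1.0, 7.7]
width: 0.074
```

```bash
python3 - <<'E'
from h import *
s,p,W,r=fitblank('wk5')
print(s['time'],injig(s['ee_pos']),s['ft_force'],s['width'])
for q in r: print(injig(q[0]))
E
```

```text
wk5 0.71 top centre [0.4936 0.0293 0.0563] n [-0.0014 -0.0009  1.    ] tilt 0.09 yaw -1.92 size 0.05949940159916878 0.06015808507800102 px [236 156] [368 274]
28.95 [ 7.0417 -0.4121 19.5303] [-13.872    0.9521   7.7341] 0.07404650877387434
[-0.1537 34.8725 44.2629]
```

Request:
drive_tool([
  [0, 0, 0, 0, 0.0008, 0, -0.7],
  [0, 0, 0, 0, 0.0015, 0, -0.7],
  [0, 0, 0, 0, 0.002, 0, -0.7],
  [0, 0, 0, 0, 0.002, 0, -0.7],
])

```text
time: 29.45
ee_pos: [0.4996, -0.0063, 0.0312]
eef_rot: [0.719, 0.694, -0.004, -0.005]
ft_force: [-22.5, 1.3, 15.6]
width: 0.0743
```

```bash
python3 - <<'E'
from h import *
s,p,W,r=fitblank('wk6')
print(s['time'],injig(s['ee_pos']),s['ft_force'],s['width'])
for q in r: print(injig(q[0]))
E
```

```text
wk6 0.71 top centre [0.4936 0.0293 0.0563] n [-0.0005 -0.001   1.    ] tilt 0.06 yaw -1.9 size 0.05952247232198715 0.06008712202310562 px [236 156] [368 274]
29.45 [ 7.1182 -0.4111 19.243 ] [-22.4836   1.31    15.6384] 0.07428564897696105
[-0.1252 34.9325 44.2593]
```

The push saturated: a further 2 mm commanded moved it only 0.03 mm. The pile top is at x −0.13, the same reading as at fence contact. I back off to centre and lift straight up.

Request:
drive_tool([
  [0, 0, 0, 0, -0.003, 0, -0.7],
  [0, 0, 0, 0, -0.006, 0, -0.7],
  [0, 0, 0, 0, -0.0095, 0, -0.7],
  [0, 0, 0, 0, -0.0095, 0, -0.7],
  [0, 0, 0, 0, -0.0095, -0.015, -0.7],
  [0, 0, 0, 0, -0.0095, -0.045, -0.7],
  [0, 0, 0, 0, -0.0095, -0.09, -0.7],
  [0, 0, 0, -0.01, -0.0095, -0.12, -0.5],
  [0, 0, 0, -0.035, -0.0095, -0.13, 0],
  [0, 0, 0, -0.04, -0.0095, -0.13, 0],
  [0, 0, 0, -0.04, -0.0095, -0.13, 0],
  [0, 0, 0, -0.04, -0.0095, -0.13, 0],
])

```text
time: 30.75
ee_pos: [0.4939, -0.0454, 0.1617]
eef_rot: [0.719, 0.695, -0.0, -0.001]
ft_force: [-0.6, -0.7, 1.3]
width: 0.0462
```

```bash
python3 - <<'E'
from h import *
s,p,W,r=fitblank('wk7')
print(s['time'],injig(s['ee_pos']),s['width'],s['joint_positions'])
for q in r: print(injig(q[0]))
T,_=frame(YAW+90)
print(delta(jig(-4,-88,120),T,s))
E
```

```text
wk7 0.69 top centre [ 0.4924 -0.0055  0.0562] n [-0.0006 -0.0009  1.    ] tilt 0.07 yaw -1.93 size 0.0597517229616642 0.12797653675079346 px [281  88] [350 227]
30.75 [  2.7995 -39.7181 149.7281] 0.04617975829973779 [-0.5463  0.1053  0.5846  1.9177 -0.0651  1.1386  0.0283]
[-0.144   0.0929 44.2395]
(array([ -0.03,  -0.13, -89.94]), array([-0.0483, -0.0068,  0.0297]))
```

The pile top now reads (−0.1, 0.1) mm from seat. Next I turn the wrist and go over the knob.

Request:
drive_tool([
  [0, 0, -5, -0.005, -0.001, 0.003, 0.15],
  [0, 0, -13, -0.015, -0.002, 0.008, 0.15],
  [0, 0, -21, -0.025, -0.003, 0.013, 0.15],
  [0, 0, -29, -0.035, -0.004, 0.018, 0.15],
  [0, 0, -37, -0.042, -0.005, 0.02, 0.15],
  [0, 0, -45, -0.048, -0.007, 0.022, 0.15],
  [0, 0, -53, -0.048, -0.007, 0.024, 0.15],
  [0, 0, -61, -0.048, -0.007, 0.026, 0.15],
  [0, 0, -69, -0.048, -0.007, 0.028, 0.15],
  [0, 0, -77, -0.048, -0.007, 0.03, 0.15],
  [0, 0, -85, -0.048, -0.007, 0.03, 0.15],
  [0, 0, -90, -0.048, -0.007, 0.03, 0.15],
])

```text
time: 32.05
ee_pos: [0.4853, -0.0931, 0.1319]
eef_rot: [0.014, 1.0, 0.0, -0.001]
ft_force: [0.3, -0.0, -0.2]
width: 0.0367
```

Request:
drive_tool([
  [0, 0, 0, 0, 0, 0, 0.15],
  [0, 0, 0, 0, 0, 0, 0.15],
  [0, 0, 0, 0, 0, 0, 0.15],
])

```text
time: 32.35
ee_pos: [0.4855, -0.0936, 0.1323]
eef_rot: [0.019, 1.0, 0.001, -0.0]
ft_force: [-0.5, -0.6, 0.2]
width: 0.0371
```

```bash
python3 - <<'E'
from h import *
s,p,d=shot('wrist');save('wn.png',p);W=cloud('wrist',s,d);J=(W-SEAT)@JB*1000
k=(J[...,2]>72)&(J[...,2]<92)&(abs(J[...,1]+88)<25)&(J[...,0]>-45)&(J[...,0]<26)
if k.any(): Q=J[k];print(k.sum(),np.percentile(Q,2,0),np.percentile(Q,98,0),Q.mean(0))
T,_=frame(YAW+90)
print(s['time'],injig(s['ee_pos']),s['width'],s['joint_positions'],delta(jig(-4,-88,77),T,s))
E
```

```text
940 [-31.2762 -93.4324  74.0709] [ 18.5719 -83.3     85.3982] [ -8.9846 -88.4877  82.9245]
32.35 [ -3.8685 -88.2154 120.3303] 0.03711535796759737 [-0.3684  0.1355  0.5044  1.951  -0.0755  1.0739  1.702 ] (array([ 0.06, -0.05, -0.07]), array([0.0001, 0.0002, 0.0433]))
```

Request:
drive_tool([
  [0, 0, 0, 0, 0, 0.01, 0.15],
  [0, 0, 0, 0, 0, 0.025, 0.15],
  [0, 0, 0, 0, 0, 0.036, 0.15],
  [0, 0, 0, 0, 0, 0.042, 0.15],
  [0, 0, 0, 0, 0, 0.0433, 0.15],
  [0, 0, 0, 0, 0, 0.0433, 0.15],
])

```text
time: 33.0
ee_pos: [0.4855, -0.0939, 0.0892]
eef_rot: [0.018, 1.0, 0.0, -0.0]
ft_force: [0.0, 0.3, -0.2]
width: 0.037
```

Request:
drive_tool([
  [0, 0, 0, 0, 0, 0, 1],
  [0, 0, 0, 0, 0, 0, 1],
  [0, 0, 0, 0, 0, 0, 1],
  [0, 0, 0, 0, 0, 0, 1],
  [0, 0, 0, 0, 0, 0, 1],
], squeeze=20)

```text
time: 33.5
ee_pos: [0.4856, -0.0936, 0.0894]
eef_rot: [0.018, 1.0, 0.001, -0.0]
ft_force: [-0.4, 1.2, 1.5]
width: 0.0098
```

Request:
drive_tool([
  [0, 0, 4, 0, 0, 0, 1],
  [0, 0, 12, 0, 0, 0, 1],
  [0, 0, 20, 0, 0, 0, 1],
  [0, 0, 28, 0, 0, 0, 1],
  [0, 0, 36, 0, 0, 0, 1],
  [0, 0, 44, 0, 0, 0, 1],
  [0, 0, 52, 0, 0, 0, 1],
  [0, 0, 60, 0, 0, 0, 1],
  [0, 0, 68, 0, 0, 0, 1],
  [0, 0, 76, 0, 0, 0, 1],
  [0, 0, 84, 0, 0, 0, 1],
  [0, 0, 90, 0, 0, 0, 1],
])

```text
time: 34.7
ee_pos: [0.4855, -0.0938, 0.0894]
eef_rot: [0.721, 0.693, 0.0, -0.001]
ft_force: [-1.0, 0.2, 1.8]
width: 0.0098
```

Request:
drive_tool([
  [0, 0, 0, 0, 0, 0, 1],
  [0, 0, 0, 0, 0, 0, 1],
  [0, 0, 0, 0, 0, 0, 1],
])

```text
time: 35.0
ee_pos: [0.4855, -0.0938, 0.0894]
eef_rot: [0.719, 0.695, 0.0, -0.001]
ft_force: [-2.2, 1.5, 5.3]
width: 0.01
```

```bash
python3 - <<'E'
from h import *
s=read_state();print(s['time'],injig(s['ee_pos']),s['ft_force'],s['torque'],s['width'],delta(jig(-4,-88,77),JT,s))
E
```

```text
35.0 [ -3.8274 -88.4035  77.3907] [-2.152   1.5452  5.2714] [ 0.1214  0.5435 -0.0761] 0.00995881587913634 (array([-0.02, -0.08,  0.16]), array([ 0.0004, -0.0002,  0.0004]))
```

Request:
drive_tool([
  [0, 0, 0, 0, 0, 0, 0.5],
  [0, 0, 0, 0, 0, 0, 0.5],
  [0, 0, 0, 0, 0, 0, 0.5],
  [0, 0, 0, 0, 0, -0.008, 0.5],
  [0, 0, 0, 0, 0, -0.025, 0.5],
  [0, 0, 0, 0, 0, -0.05, 0.5],
  [0, 0, 0, 0, 0, -0.085, 0.5],
  [0, 0, 0, 0, 0, -0.12, 0.5],
  [0, 0, 0, 0, 0, -0.13, 0.5],
  [0, 0, 0, 0, 0, -0.13, 0.5],
  [0, 0, 0, 0, 0, -0.13, 0.5],
])

```text
time: 36.1
ee_pos: [0.4852, -0.0939, 0.2185]
eef_rot: [0.719, 0.695, -0.0, -0.001]
ft_force: [0.2, -0.1, -0.2]
width: 0.0221
```

```bash
python3 - <<'E'
from h import *
s,p,W,r=fitblank('wf')
print(s['time'],injig(s['ee_pos']),s['ft_force'],s['width'])
for q in r: print(injig(q[0]))
J=(W-SEAT)@JB*1000
k=(J[...,2]>70)&(J[...,2]<92)&(abs(J[...,1]+88)<40)&(J[...,0]>-45)&(J[...,0]<24)
Q=J[k];print(k.sum(),np.percentile(Q,2,0),np.percentile(Q,98,0));rc=cv2.minAreaRect(Q[:,:2].astype(np.float32));print(rc)
b=(J[...,2]>50.)&(J[...,2]<58)&(abs(J[...,0]+4)<25)&(J[...,1]>-75)&(J[...,1]<-20)
Q=J[b];print(b.sum(),np.percentile(Q,2,0),np.percentile(Q,98,0)) if b.any() else print('nobar')
cv2.imwrite('pics/wfc.png',cv2.resize(cv2.cvtColor(p,4)[40:300,220:460],(552,598)))
E
```

```text
wf 0.56 top centre [ 0.4923 -0.0057  0.0563] n [-0.0015 -0.001   1.    ] tilt 0.1 yaw -1.92 size 0.059789326041936874 0.12855811417102814 px [293  40] [352 168]
36.1 [ -4.1847 -88.4898 206.4604] [ 0.1554 -0.1172 -0.1724] 0.022051833074298435
[-0.1775 -0.1477 44.2688]
463 [  -7.9892 -112.3286   74.6119] [  0.3344 -61.1982  85.2201]
((-4.276916027069092, -87.62178802490234), (9.255766868591309, 53.84335708618164), 0.20038487017154694)
369 [-10.4827 -72.7975  51.6325] [  2.7911 -36.693   54.7287]
```

View pics/wfc.png

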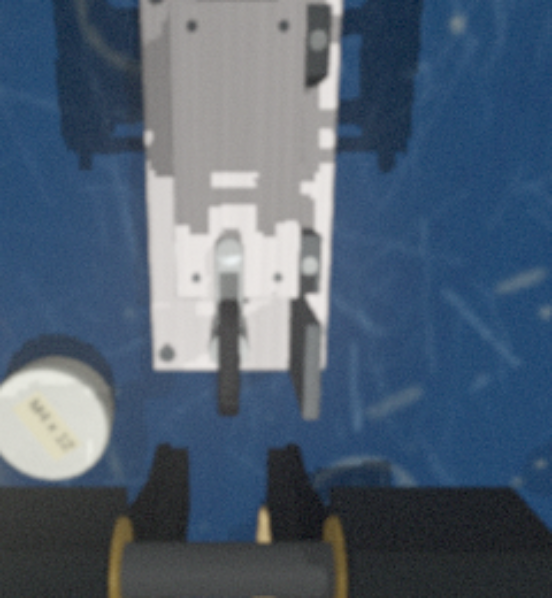

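The keeper points squarely along the pile (wings within 0.2° of the jig's y) and reaches over its end. The pile is flush against the fence and stop, and the robot is clear. I hand in.

```bash
python3 -c "from bench import *;print(close_job())"
```

```text
the job is handed in; nothing more can be done
None
```

The job is done and handed in at about 36 s. Both blanks lie flat on the base blank against the fence and end stop, and the keeper bar is turned over the end of the pile.

**Last checks:**
- **Pile:** the top blank's centre was within 0.2 mm of the seat in x and y. Its top read 44.3 mm above the jig floor (nominal 45) with 0.1° tilt. The two lower blanks could not be measured directly at the end; I pushed all three together.
- **Keeper:** the knob's wings were within 0.2° of the jig's y axis, and the bar reaches over the pile's end. The arm was clear, with no force on it.
- **Bystanders:** the tin looked undisturbed in the last picture. I saw the tape measure and the tape roll only in earlier pictures, where they had not moved, and nothing went near them afterwards.

**What went wrong on the way:**
- **Fingertip contact:** on the first descent one fingertip came down on the base blank, and the wrist force reached about 107 N. That is under the 120 N wrist limit. The 40 N limit is for the arm or gripper body, and it was the fingertip that pressed. I backed off and placed the blank again.
- **Pile dragged:** one release pulled the pile 2.7 mm off the fence. I found this by measuring and pushed it back to firm contact before turning the knob.

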